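# Raise the kiln flap with its lever

## Robot

A 7-joint arm with a two-finger parallel gripper is mounted at the origin on the work surface. World frame = base frame: x ahead of the robot, y to its left, z up, the work surface at z = 0. Lengths are in mm, angles in rad, forces in N, time in s.
With the tool pointing down it reaches from about 400 to 900 mm from the base axis. Payload 5.5 kg.
Tool frame: the origin (TCP) lies between the finger pads; the fingertips stand 25 mm ahead of it and the grasp point (between the pads) lies 6 mm ahead of it; z points along the fingers, y is the direction in which the jaws open and shut (so a half turn about z gives the same grasp; the last joint's range is limited). The gripper opens to 85 mm and grips with 20 to 120 N. Pads are 22 mm wide; open, the fingers measure 114 mm over their backs; the gripper's body (76 mm by 85 mm) begins 54 mm behind the grasp point. The pads swing forward as they close: fully open they stand 13 mm farther back than shut.
Start: joints at [-1.006, 0.501, -0.427, 1.55, 0.221, 1.138, -0.21], TCP at [193.168, 620.633, 256.31] pointing down, gripper open.
Joint ranges: [-2.88, 2.88], [-0.31, 2.03], [-1.54, 1.56], [0.2, 2.42], [-1.41, 4.55], [0.19, 2.02], [-2.57, 2.57]. Speed limits (rad/s): [2.57, 2.57, 3.14, 3.14, 3.14, 3.14, 3.14].

## Interface

Orientations are given as [roll, pitch, yaw] about the fixed x, y, z axes, in that order (R = Rz(yaw) Ry(pitch) Rx(roll)).
In Python, from rig import robot gives the robot as it stands. The module is installed in compiled form; this text tells all that it offers.
- The arm moves only by the tool drive_tool, never from a script. Its argument "rows" is text: rows parted by semicolons, each of 6 numbers parted by spaces: the shift along the tool's x, y, z in m, then the turn, a rotation vector about the tool's x, y, z in degrees. A call has 1 to 12 rows; each row is the pose to reach, as a shift and turn from the pose measured when the call began, along the tool's axes at that moment; what a row does not reach only later rows make up. A row lasts 1/12 s, in which the tool goes at most 41.7 mm and 7.16 degrees, less where a joint would pass 70% of its speed; a pose out of reach is approached as far as the arm can. A call with a gripper value outside its range is refused whole. "claw" is the finger opening in m, from 0 to 0.0854, set as the call begins (left out, the last holds). The fingers move at their own pace and stop on an object; "force" is the grip in N (left out, the last holds). Time passes only in rows, so rows that repeat a pose let the fingers close. It gives the time, the measured TCP pose, the force and the opening at its end, in the units of the state.
- robot.sense(): the state, without advancing time (a new reading comes with each control period).
- robot.read_camera(name): name is "scene" or "top" or "wrist"; returns a dict with "img" (420x560x3 uint8, red, green, blue), "camera_matrix" (3x3 intrinsics, pixels), "eye" and "attitude" of the camera in the world; the wrist camera has in their place "tool_from_camera" (4x4, takes a point from camera to tool coordinates, whose origin is the TCP and whose axes are the flange's). Camera axes: x right, y down, z forward; pixel columns grow to the right and rows downward; lengths in mm; the calibration is good to about 2 mm. The wrist camera is an equidistant fisheye: a pixel r from the principal point sees the ray r / f radians off the axis. A picture is of the moment at which its call begins: read the wrist's pose just before it. There is no depth.
- robot.finish_job(): hands the job in, once; it reports no verdict.
The state is a dict: "t": time; "qpos": joint angles; "qvel": joint speeds; "tau": joint torques, N m; "ee_pos": TCP position; "ee_rot": TCP orientation; "ft_force": force on the tool from outside, world axes, zero at the start; "wrist_torque": the same for the moment, N m; "width": opening from 0.0 (shut) to 1.0 (fully open).
Only numpy, scipy, OpenCV 4.12 (cv2) and the standard library are available. Lean on these libraries where they do the work, as an engineer would, in place of code of your own. Each camera call takes 0.05 s, during which the arm holds its last target.

## Task

Swing the yellow catch fully out from under the kiln's lift lever by pushing its black upright peg, then press the red pad at the long end of the lever down until the lever meets its rubber stop, so that the heavy kiln flap at the other end stands raised. Finish while still holding the pad down with the fingers. Do not lift the lever out of its cradle, do not touch the flap itself, and leave the four things on the bench around it where they are.

Things in the scene. Friction and masses are not known exactly. Their poses are not given: they have to be found in the camera images.
- kiln: blue benchtop kiln and lever stand, one fixed unit. Origin on the bench below the lever's pin; y axis along the lever to the red pad, x across it, z up. Kiln box 240 (x) x 200 (y) x 111 mm high at y -320..-120 mm. Foot plate 6 mm thick, x -140..40, y -20..200 mm. Two cradle cheeks at x = -33 and 33, y = 0 (12 x 60 mm, 133 mm high) with open slots for the pin
- lever: loose steel bar 35 x 12 x 340 mm, 0.6 kg, its cross pin (12 mm dia., 90 long) resting in the cradle. Origin at the pin's centre, 120 mm up. At rest its axes match the kiln's while the bar slopes 0.22 rad up to the pad; at the stop it slopes 0.22 rad down. The short end (100 mm from the pin) has a round nose under the flap's lip. The flap's weight swings the pad up again if let go
- pad (a point): centre of the top face of the red pad (60 x 60 x 12 mm) at the lever's long end, 260 mm from the pin. 190 mm above the bench at rest, about 77 mm when the lever meets the stop: nearly straight down, ending 6 mm farther from the kiln, with a bulge up to 10 mm outwards on the way. Needs 4 to 10 N downward
- stop_top (a point): top of the fixed rubber stop (28 mm dia., 76 mm above the bench), under the lever 170 mm from the pin towards the pad
- catch (a joint): swing of the yellow catch, rad, counter-clockwise from above. At 0 (starts 0 to 0.2) its blocking arm (76 mm from pivot to end, 16 wide, top 135 mm above the bench) points along the kiln's +x under the lever and blocks it; clear of the lever from 1.15; end stop at 1.5, arm along the lever. It stays where it is left; 1 to 2 N at the peg moves it
- catch_pivot (a point): centre of the catch's pivot, 130 mm above the bench, at x = -55, y = 120 mm in the kiln's frame, on a 24 mm dia. post
- peg_top (a point): top centre of the catch's black upright peg, 16 mm dia., 195 mm above the bench; it rises from the yellow tail arm, whose top is 135 mm up. 60 mm from the pivot, 135 degrees counter-clockwise from the blocking arm: in the kiln's frame at x -97, y 162 mm for catch 0, at x -103, y 83 for 1.5, bulging to x -115 between. Push it along the kiln's -y
- flap (a joint): opening of the flap, rad: 0 shut, about 0.2 when the lever meets its stop. The flap is a steel-clad slab 236 x 200 x 40 mm, about 5 kg, top 156 mm above the bench when shut, hinged along the kiln's far edge (y = -325 mm in the kiln's frame, 111 mm up). Only the lever may raise it
- lip (a point): middle of the outer edge of the 100 mm wide lip on the flap's free edge, which reaches over the lever's nose; 117 mm above the bench when shut, about 47 mm higher when raised
- paddle: loose moulding paddle: black plate 90 x 70 x 10 mm and round wooden handle, 225 mm long in all, lying beside the lever on the +x side. Bystander; origin on the bench between plate and handle
- marver: loose dark steel block 50 x 50 x 30 mm. Bystander; origin at the centre of its underside
- frit: loose amber glass jar, 48 mm dia., 70 mm high, steel cap. Bystander; origin at the centre of its underside
- cup: loose blue ceramic cup, 68 mm dia., 65 mm high. Bystander; origin at the centre of its underside

How it is judged (in metres and radians):
On the way, in this order (a step that is already met when the one before it is completed fails the run):
1. the catch is swung clear of the lever (value of joint catch above 1.15 rad), for 0.2 s.
2. the lever is pressed down and the flap stands raised (value of joint flap above 0.165 rad and contact force between the fingers and lever above 1 N), for 0.3 s.
At the end, for the whole second after the job is handed in: The catch is swung to more than 1.15 rad, the flap is raised more than 0.165 rad (the pad within about 18 mm of its lowest point), the fingers still press on the lever with more than 1 N, and the lever is still, its pin in the cradle (within 8 mm of its height and 10 mm sideways) (all of step 2 and value of joint catch above 1.15 rad and height (world z) of lever below 0.128 m and horizontal distance between lever and kiln below 0.01 m and linear speed of lever below 0.02 m/s); the arm keeps its last pose, push and grip.
It fails at once if the lever is lifted out of its cradle (height (world z) of lever above 0.132 m or horizontal distance between lever and kiln above 0.015 m).
It fails at once if the flap is touched by the robot (contact force between any of the fingers, the arm and flap above 1 N).
It fails at once if one of the four bystanders is moved or lifted (distance of any of paddle, marver, frit, cup from where it was at the start of the episode above 0.025 m).
It also fails if it takes over 43 s, if anything falls off the work surface, if the arm or the gripper's body presses on something with over 40 N, if the wrist force passes 120 N, or if a joint passes its speed limit or range.

## Working session

There is one attempt and no reset: what is moved stays moved. The work goes in short steps, Python scripts to look and compute and a tool call to move; the robot and the scene stay as the last step left them, time stands still between calls to the robot, and variables do not carry over. Pictures are saved under pics/ and viewed, and the job is handed in when it is done.

Besides the shell and the picture viewer there is one more tool, called after "Request:" as a command line: name --argument value ..., lists and objects as JSON in quotes. drive_tool: Moves the arm, as the interface text tells. Its arguments: {"type":"object","properties":{"rows":{"type":"string"},"claw":{"type":"number"},"force":{"type":"number"}},"required":["rows"]}

```bash
mkdir -p pics
python3 - <<'E'
from rig import robot
import cv2,json
s=robot.sense();print(s)
for n in ["scene","top","wrist"]:
    c=robot.read_camera(n)
    cv2.imwrite(f"pics/{n}0.png",c["img"][:,:,::-1])
    print(n,{k:(v.tolist() if hasattr(v,'tolist') else v) for k,v in c.items() if k!="img"})
E
```

```text
{'t': 0.0, 'qpos': array([-1.00579951,  0.50183192, -0.42677651,  1.55146395,  0.22080333,
        1.13832718, -0.21026161]), 'qvel': array([-4.73473747e-04, -1.42391602e-04, -5.38947335e-05, -9.60415156e-04,
       -7.22473561e-04, -2.59683798e-03,  1.39696453e-03]), 'tau': array([-8.41964575e-04, -5.69508076e+01, -5.81643865e+00, -2.80937093e+01,
        1.07683148e-02,  1.18578156e-02,  2.27787478e-05]), 'ee_pos': array([193.06271372, 619.9750742 , 255.26220778]), 'ee_rot': array([-3.13961951e+00, -4.50085339e-05,  2.83988033e+00]), 'ft_force': array([ 0.10294482, -0.39162273,  0.36110811]), 'wrist_torque': array([ 0.00737466,  0.01081944, -0.01797881]), 'width': 1.001064945742713}
scene {'camera_matrix': [[541.1997214193055, 0.0, 280.56545265454093], [0.0, 541.1997214193055, 211.15159812613732], [0.0, 0.0, 1.0]], 'eye': [1427.8534124017515, 427.78469514856323, 1204.1316598670755], 'attitude': [-2.4452609597414163, -0.01076031195220395, 2.0619095709522144]}
top {'camera_matrix': [[435.5210211262255, 0.0, 272.5059098023002], [0.0, 435.5210211262255, 206.69879335021398], [0.0, 0.0, 1.0]], 'eye': [501.81120005988157, -9.46130153418267, 1266.4067473263888], 'attitude': [-3.0229919753191226, -0.0009715312693654443, -1.575589843600058]}
wrist {'camera_matrix': [[325.19226210127806, 0.0, 280.1629361782133], [0.0, 325.19226210127806, 211.8827382865046], [0.0, 0.0, 1.0]], 'tool_from_camera': [[0.0006541263063893929, -0.9519066271782585, -0.3063875735941085, 78.19400941734617], [0.9999995614133554, 0.0008280365021278437, -0.00043763985872508364, -0.6917474805013812], [0.00067029237657225, -0.3063871529448668, 0.9519067513251844, -116.9434299441518], [0.0, 0.0, 0.0, 1.0]]}
```

View pics/scene0.png

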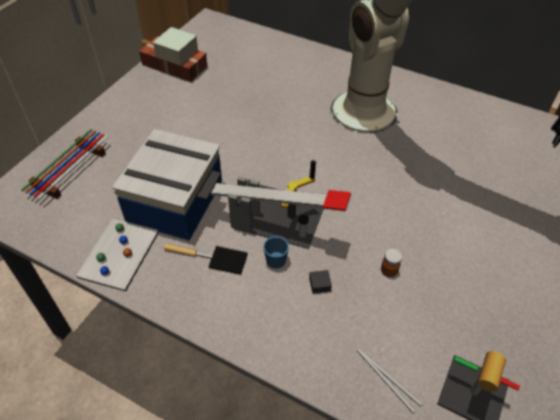

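View pics/top0.png

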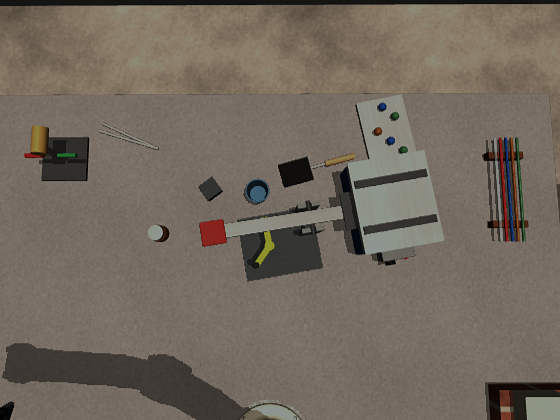

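View pics/wrist0.png

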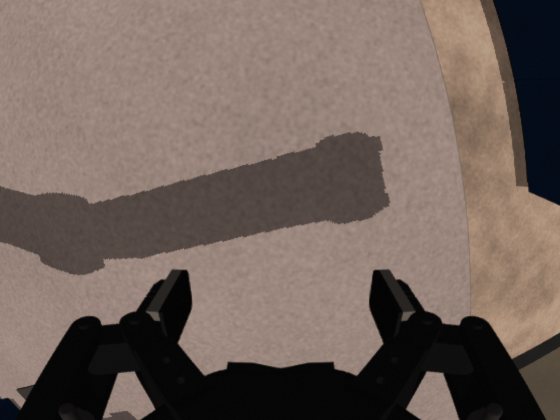

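Run:
```python
import cv2
a=cv2.imread("pics/top0.png")[140:290,190:350]; cv2.imwrite("pics/topc.png",cv2.resize(a,None,fx=5,fy=5,interpolation=cv2.INTER_CUBIC)[:600*2])
b=cv2.imread("pics/scene0.png")[140:260,200:360]; cv2.imwrite("pics/scenec.png",cv2.resize(b,None,fx=5,fy=5,interpolation=cv2.INTER_CUBIC))
a=cv2.imread("pics/top0.png")[190:310,190:350]; cv2.imwrite("pics/topc.png",cv2.resize(a,None,fx=5,fy=5,interpolation=cv2.INTER_CUBIC))
```

```text
(no output)
```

View pics/topc.png

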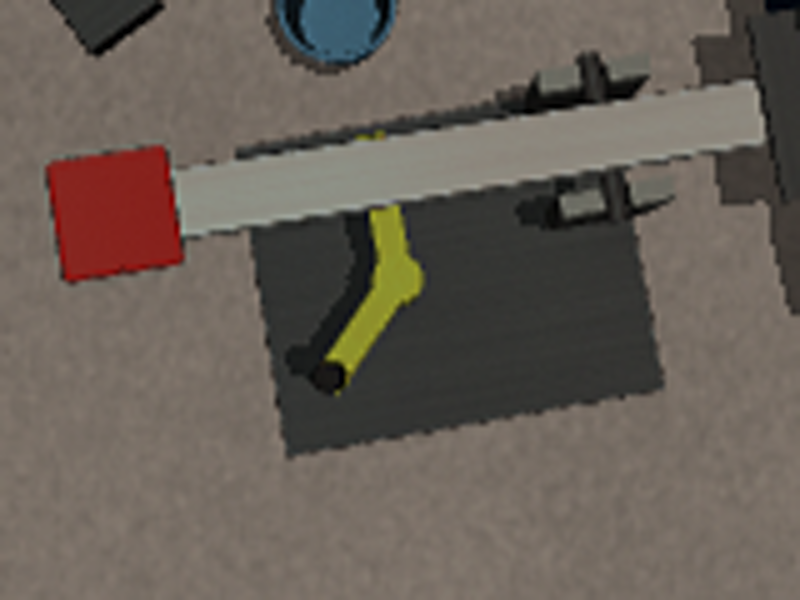

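View pics/scenec.png

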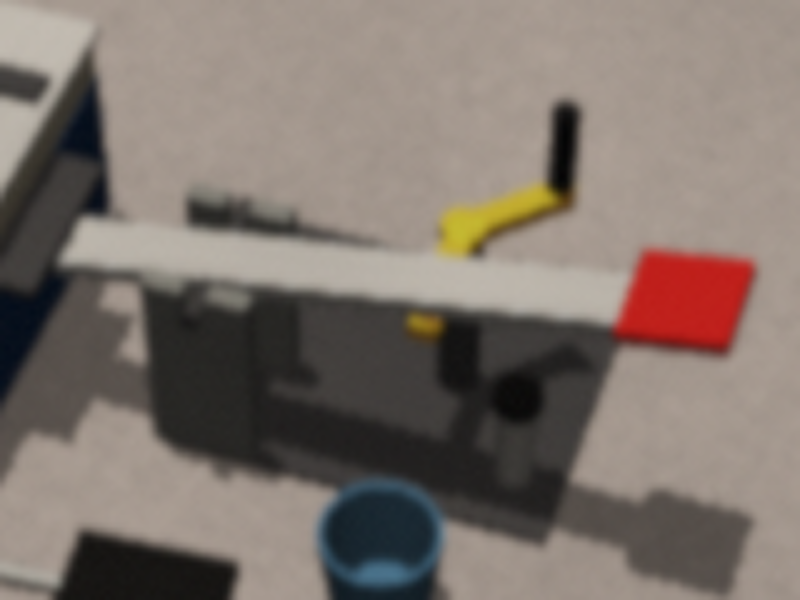

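```bash
cat > h.py <<'E'
import numpy as np
from scipy.spatial.transform import Rotation as R
from scipy.optimize import least_squares
C={"scene":(np.array([[541.1997214193055,0,280.56545265454093],[0,541.1997214193055,211.15159812613732],[0,0,1]]),[1427.8534124017515,427.78469514856323,1204.1316598670755],[-2.4452609597414163,-0.01076031195220395,2.0619095709522144]),
"top":(np.array([[435.5210211262255,0,272.5059098023002],[0,435.5210211262255,206.69879335021398],[0,0,1]]),[501.81120005988157,-9.46130153418267,1266.4067473263888],[-3.0229919753191226,-0.0009715312693654443,-1.575589843600058])}
def proj(n,p):
    K,e,a=C[n]; q=(np.asarray(p)-e)@R.from_euler('xyz',a).as_matrix(); q=q@K.T; return q[...,:2]/q[...,2:]
def k2w(k,p):
    c,s=np.cos(k[2]),np.sin(k[2]); p=np.atleast_2d(p).astype(float)
    return np.c_[k[0]+c*p[:,0]-s*p[:,1],k[1]+s*p[:,0]+c*p[:,1],p[:,2]]
E
cat > fit.py <<'E'
from h import *
PT=[((285,457),(-140,200,6)),((663,388),(-140,-20,6)),((65,282),(-30,280,196.5)),((47,163),(30,280,196.5)),((165,146),(30,221.4,183.5)),((183,263),(-30,221.4,183.5)),((402,280),(-55,120,135))]
PS=[((730,352),(30,280,196.5)),((617,335),(30,221.4,183.5)),((645,250),(-30,221.4,183.5)),((755,263),(-30,280,196.5)),((543,545),(40,200,6))]
px=lambda p,o:(np.array(p)+.5)/5-.5+o
def pegk(q):
    a=q+np.radians(135); return (-55+60*np.cos(a),120+60*np.sin(a),195)
def res(v):
    r=[]
    for n,P,o in(("top",PT,(190,190)),("scene",PS,(200,140))):
        P=P+[((330,377) if n=="top" else (566,108),pegk(v[3]))]
        r.append(proj(n,k2w(v[:3],[b for a,b in P]))-np.array([px(a,o) for a,b in P]))
    return np.vstack(r).ravel()
f=least_squares(res,[500,0,0.1,0.1],x_scale=[100,100,.1,.1],loss='soft_l1')
print(f.x);print(res(f.x).reshape(-1,2).round(1))
for n,p in dict(peg=pegk(f.x[3]),pad=(0,250.7,190),pivot=(-55,120,130)).items(): print(n,k2w(f.x[:3],p))
np.save("k.npy",f.x)
E
python3 fit.py
```

```text
[ 6.11594234e+02 -1.08678956e+02  1.73326463e-01  4.92755926e-02]
[[-0.2 -0.2]
 [-0.2 -0.2]
 [-0.6 -0.2]
 [-0.9 -0.5]
 [-0.4 -0.8]
 [-0.  -0.5]
 [-1.7 -0.6]
 [-0.5  0.2]
 [-0.6 -2.9]
 [-1.5 -1.9]
 [-0.8 -1.8]
 [ 0.1 -2.3]
 [ 0.3 -0.9]
 [-0.2 -0.3]]
peg [[485.97714134  32.05092121 195.        ]]
pad [[568.35853233 138.26468991 190.        ]]
pivot [[5.36723134e+02 3.77331210e-02 1.30000000e+02]]
```

```bash
cat > go.py <<'E'
import sys
from h import *
from rig import robot
k=np.load("k.npy")
def info():
    s=robot.sense(); 
    R0=R.from_euler('xyz',s['ee_rot'])
    p=s['ee_pos']; c,sn=np.cos(k[2]),np.sin(k[2]); d=p-[k[0],k[1],0]
    print('t',s['t'],'pos',p.round(1),'rot',s['ee_rot'].round(3),'kiln',(c*d[0]+sn*d[1]).round(1),(-sn*d[0]+c*d[1]).round(1),'F',s['ft_force'].round(1),'w',s['width'],'q',s['qpos'].round(2))
    return s,R0
def to(kp,yaw=k[2]-np.pi+0.0):
    s,R0=info(); w=k2w(k,kp)[0]
    print('target',w.round(1),'shift m',(R0.inv().apply(w-s['ee_pos'])/1000).round(4),'turn deg',np.degrees((R0.inv()*R.from_euler('xyz',[np.pi,0,yaw])).as_rotvec()).round(1))
if __name__=="__main__": 
    a=list(map(float,sys.argv[1:]))
    to(a[:3]) if a else info()
E
python3 go.py -107 205 255
```

```text
t 0.15 pos [193.1 620.1 255.5] rot [-3.14 -0.    2.84] kiln -286.5 790.1 F [-1.3 -0.5  0.2] w 0.9981230224867818 q [-1.01  0.5  -0.43  1.55  0.22  1.14 -0.21]
target [470.8  74.8 255. ] shift m [-0.4273 -0.4381  0.0011] turn deg [ -0.1  -0.  -27.2]
```

Request:
drive_tool --rows "-0.213 -0.219 0 0 0 -14;-0.213 -0.219 0 0 0 -14;-0.213 -0.219 0 0 0 -14;-0.213 -0.219 0 0 0 -14;-0.25 -0.256 0 0 0 -27.2;-0.28 -0.287 0 0 0 -27.2;-0.31 -0.318 0 0 0 -27.2;-0.34 -0.348 0 0 0 -27.2;-0.37 -0.379 0 0 0 -27.2;-0.4 -0.41 0 0 0 -27.2;-0.427 -0.438 0 0 0 -27.2;-0.427 -0.438 0 0 0 -27.2" --claw 0 --force 40

```text
t: 1.15
ee_pos: [417.3, 178.9, 256.2]
ee_rot: [-3.14, -0.0, -2.969]
ft_force: [1.0, 0.3, 0.4]
width: -0.002
```

```bash
python3 go.py -107 205 255
```

```text
t 1.15 pos [417.3 178.9 256.2] rot [-3.14  -0.    -2.969] kiln -141.8 316.8 F [1.  0.3 0.4] w -0.001867533250142286 q [-0.17  0.13 -0.31  2.02  0.05  0.99  1.23]
target [470.8  74.8 255. ] shift m [-0.0349 -0.1118  0.0014] turn deg [-0.1 -0.  -0. ]
```

Request:
drive_tool --rows "-0.012 -0.037 0 0 0 0;-0.023 -0.074 0 0 0 0;-0.035 -0.112 0 0 0 0;-0.035 -0.112 0 0 0 0;-0.035 -0.112 0 0 0 0;-0.035 -0.112 0 0 0 0"

```text
t: 1.65
ee_pos: [470.6, 74.9, 256.1]
ee_rot: [-3.141, -0.001, -2.969]
ft_force: [0.9, 0.1, -1.1]
width: -0.003
```

```bash
python3 go.py -107 205 188
python3 - <<'E'
from rig import robot
import cv2
for n in ["scene","wrist"]:
    c=robot.read_camera(n)["img"][:,:,::-1]
    if n=="scene": c=cv2.resize(c[100:260,200:400],None,fx=4,fy=3.75)
    cv2.imwrite(f"pics/{n}1.png",c)
E
```

```text
t 1.65 pos [470.6  74.9 256.1] rot [-3.141e+00 -1.000e-03 -2.969e+00] kiln -107.2 205.2 F [ 0.9  0.1 -1.1] w -0.0028876986536585303 q [-0.02  0.17 -0.21  1.98  0.04  1.    1.49]
target [470.8  74.8 188. ] shift m [-0.0003 -0.0001  0.0681] turn deg [-0.  -0.1 -0. ]
```

View pics/scene1.png

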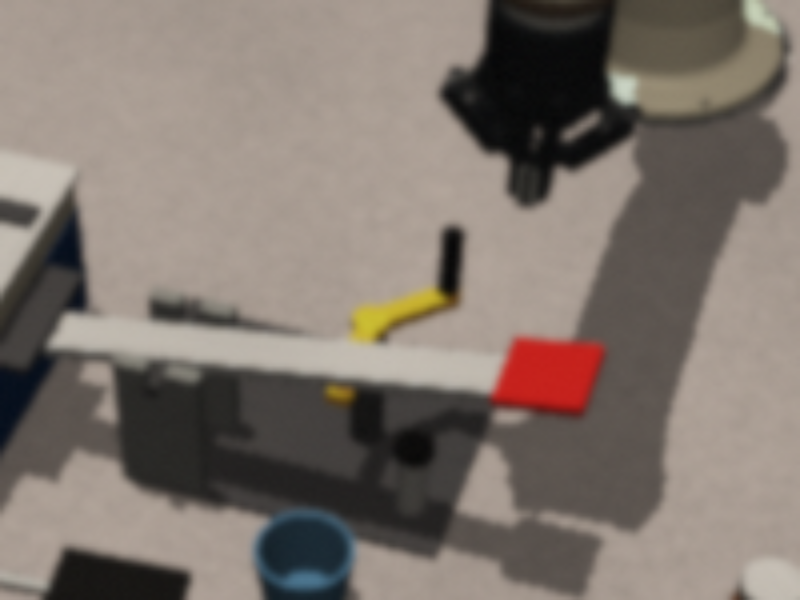

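View pics/wrist1.png

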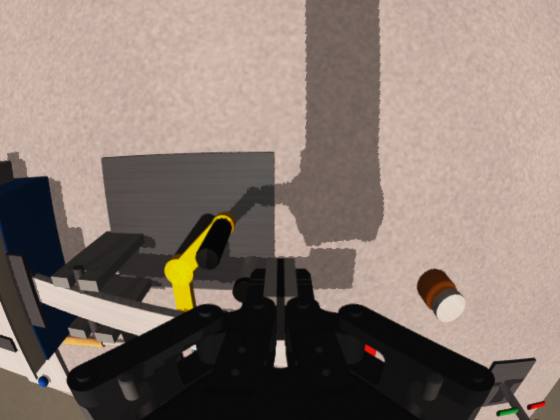

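Request:
drive_tool --rows "0 0 0.03 0 0 0;0 0 0.058 0 0 0;0 0 0.058 0 0 0;0 -0.01 0.058 0 0 0;0 -0.02 0.058 0 0 0;0 -0.03 0.058 0 0 0;0 -0.04 0.058 0 0 0;0 -0.05 0.058 0 0 0;0 -0.06 0.058 0 0 0;0 -0.06 0.058 0 0 0"

```text
t: 2.58
ee_pos: [481.5, 14.4, 199.6]
ee_rot: [-3.14, 0.001, -2.969]
ft_force: [0.7, 0.1, -0.6]
width: -0.003
```

```bash
python3 go.py -107 108 198
python3 - <<'E'
from rig import robot
import cv2
for n in ["scene","wrist"]:
    c=robot.read_camera(n)["img"][:,:,::-1]
    if n=="scene": c=cv2.resize(c[100:260,200:400],None,fx=4,fy=3.75)
    cv2.imwrite(f"pics/{n}2.png",c)
E
```

```text
t 2.5833 pos [481.5  14.4 199.6] rot [-3.140e+00  1.000e-03 -2.969e+00] kiln -106.9 143.7 F [ 0.7  0.1 -0.6] w -0.002953795968860131 q [ 0.06  0.25 -0.17  2.03  0.06  0.87  1.6 ]
target [487.6 -20.8 198. ] shift m [ 0.     -0.0357  0.0017] turn deg [-0.1  0.1 -0. ]
```

View pics/scene2.png

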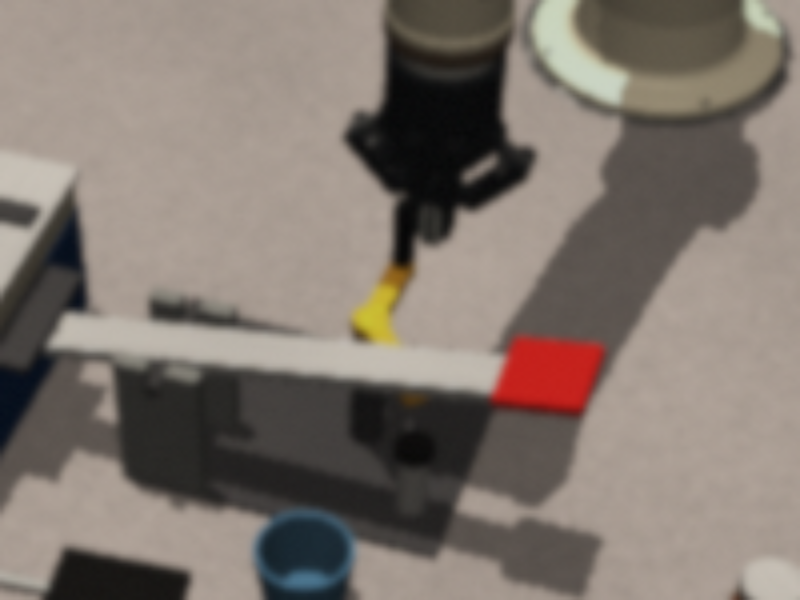

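View pics/wrist2.png

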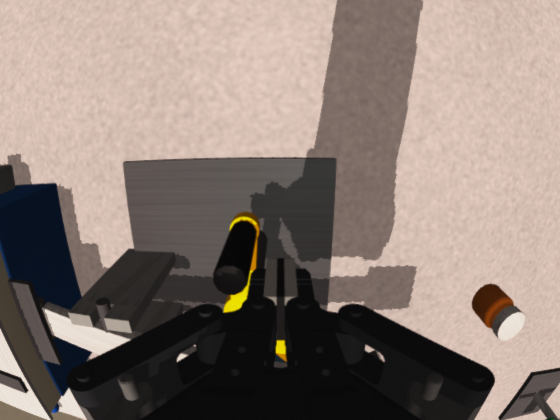

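Request:
drive_tool --rows "0.003 -0.006 0 0 0 0;0.004 -0.012 0 0 0 0;0.004 -0.018 0 0 0 0;0.003 -0.024 0 0 0 0;0.002 -0.03 0 0 0 0;0 -0.035 0 0 0 0;0 -0.038 0 0 0 0;0 -0.038 0 0 0 0"

```text
t: 3.35
ee_pos: [488.9, -22.5, 199.5]
ee_rot: [-3.14, 0.002, -2.969]
ft_force: [-0.0, 0.3, 0.4]
width: -0.003
```

```bash
python3 go.py -107 104 198
python3 - <<'E'
from rig import robot
import cv2
for n in ["scene","wrist","top"]:
    c=robot.read_camera(n)["img"][:,:,::-1]
    if n=="scene": c=cv2.resize(c[100:260,200:400],None,fx=4,fy=3.75)
    if n=="top": c=cv2.resize(c[190:310,190:350],None,fx=4,fy=4)
    cv2.imwrite(f"pics/{n}3.png",c)
E
```

```text
t 3.35 pos [488.9 -22.5 199.5] rot [-3.140e+00  2.000e-03 -2.969e+00] kiln -106.0 106.0 F [-0.   0.3  0.4] w -0.0026614383554949264 q [ 0.12  0.26 -0.15  2.01  0.05  0.87  1.69]
target [488.3 -24.7 198. ] shift m [ 0.001  -0.002   0.0015] turn deg [-0.1  0.1 -0.1]
```

View pics/scene3.png

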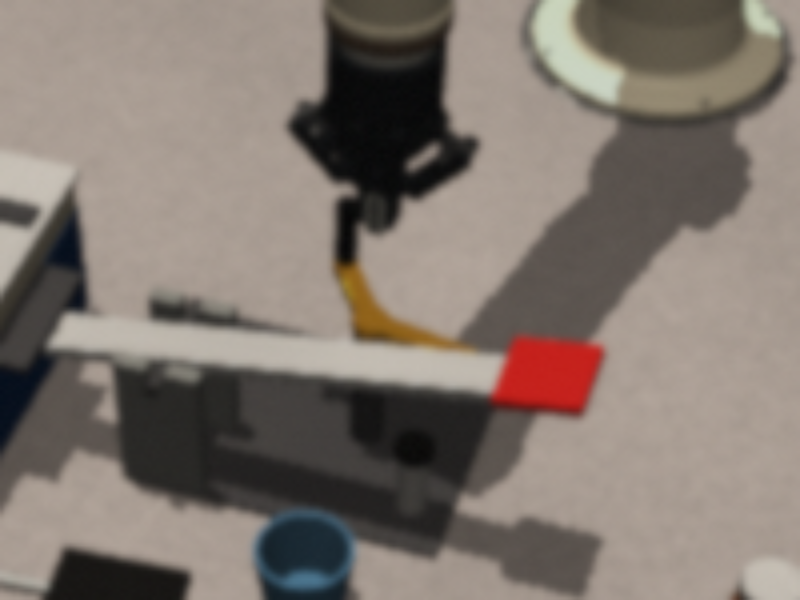

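View pics/wrist3.png

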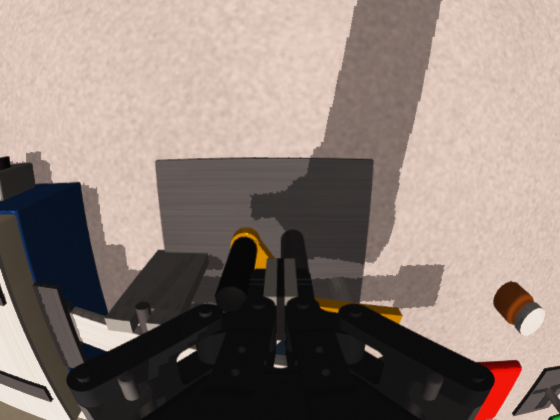

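View pics/top3.png

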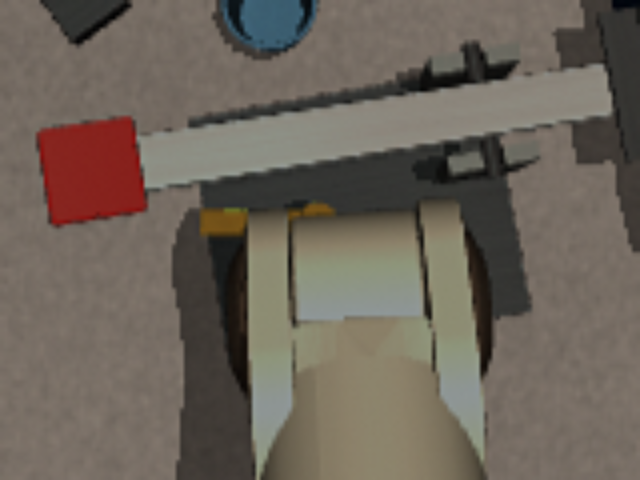

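Request:
drive_tool --rows "0 -0.001 0 0 0 0;0 -0.002 0 0 0 0;0 -0.002 0 0 0 0;0 -0.002 0 0 0 0;0 0.01 0 0 0 0;0 0.03 0 0 0 0;0 0.045 -0.01 0 0 0;0 0.055 -0.045 0 0 0;0 0.055 -0.065 0 0 0;0 0.055 -0.065 0 0 0"

```text
t: 4.33
ee_pos: [481.1, 33.3, 268.6]
ee_rot: [-3.139, 0.008, -2.967]
ft_force: [0.4, -0.3, 0.3]
width: -0.005
```

```bash
python3 go.py 0 251 262
python3 - <<'E'
from rig import robot
import cv2
for n in ["scene","wrist"]:
    c=robot.read_camera(n)["img"][:,:,::-1]
    if n=="scene": c=cv2.resize(c[100:260,200:400],None,fx=4,fy=3.75)
    cv2.imwrite(f"pics/{n}4.png",c)
E
```

```text
t 4.3333 pos [481.1  33.3 268.6] rot [-3.139  0.008 -2.967] kiln -104.0 162.3 F [ 0.4 -0.3  0.3] w -0.004751187136926995 q [ 0.04  0.16 -0.19  1.96  0.04  1.02  1.58]
target [568.3 138.6 262. ] shift m [-0.1041  0.0885  0.0072] turn deg [-0.2  0.5  0.1]
```

View pics/wrist4.png

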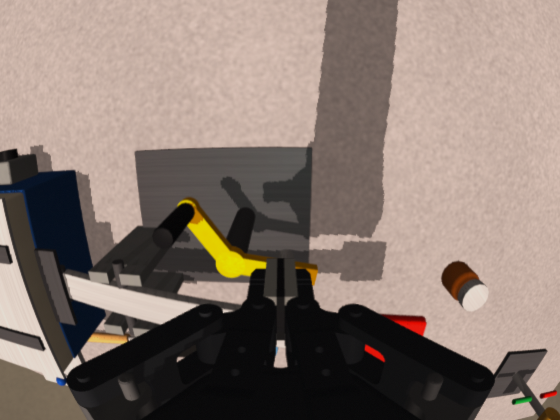

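View pics/scene4.png

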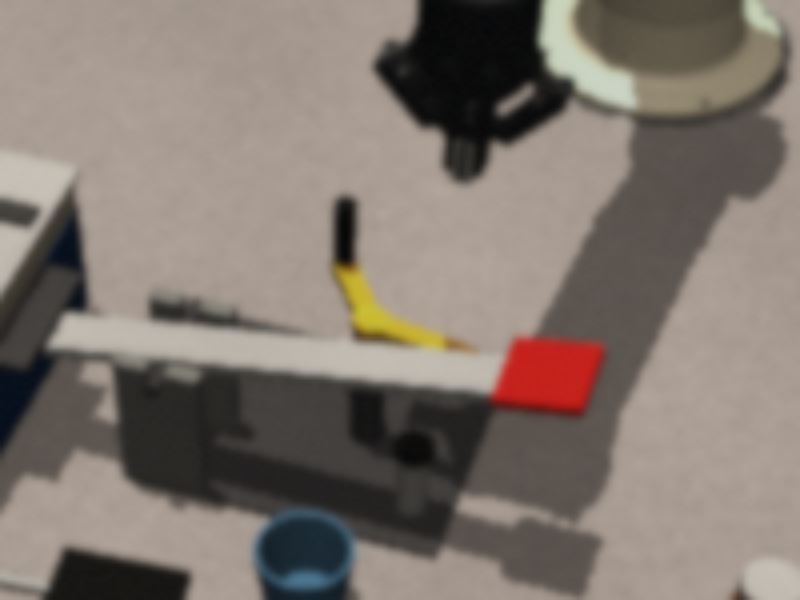

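Request:
drive_tool --rows "-0.026 0.022 0 0 0 0;-0.052 0.044 0 0 0 0;-0.078 0.066 0 0 0 0;-0.104 0.0885 0.004 0 0 0;-0.104 0.0885 0.007 0 0 0;-0.104 0.0885 0.007 0 0 0"

```text
t: 4.93
ee_pos: [565.4, 138.4, 255.2]
ee_rot: [-3.139, -0.002, -2.966]
ft_force: [0.1, -0.0, -0.1]
width: 0.001
```

```bash
python3 go.py 0 251 218
python3 - <<'E'
from rig import robot
import cv2
for n in ["scene","wrist"]:
    c=robot.read_camera(n)["img"][:,:,::-1]
    if n=="scene": c=cv2.resize(c[100:260,200:400],None,fx=4,fy=3.75)
    cv2.imwrite(f"pics/{n}5.png",c)
E
```

```text
t 4.9333 pos [565.4 138.4 255.2] rot [-3.139e+00 -2.000e-03 -2.966e+00] kiln -2.9 251.4 F [ 0.1 -0.  -0.1] w 0.0009273606341094519 q [-0.1   0.36 -0.23  1.73  0.09  1.06  1.38]
target [568.3 138.6 218. ] shift m [-0.0029 -0.0003  0.0372] turn deg [-0.1 -0.1  0.1]
```

View pics/wrist5.png

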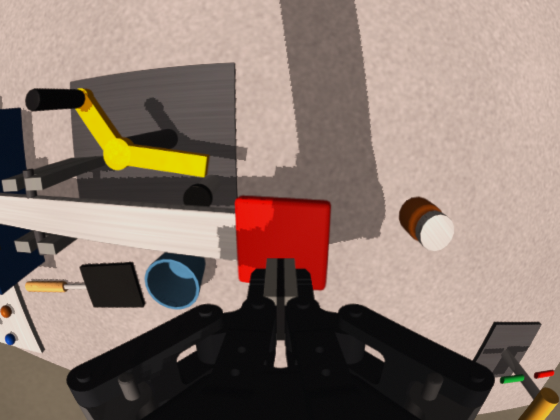

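View pics/scene5.png

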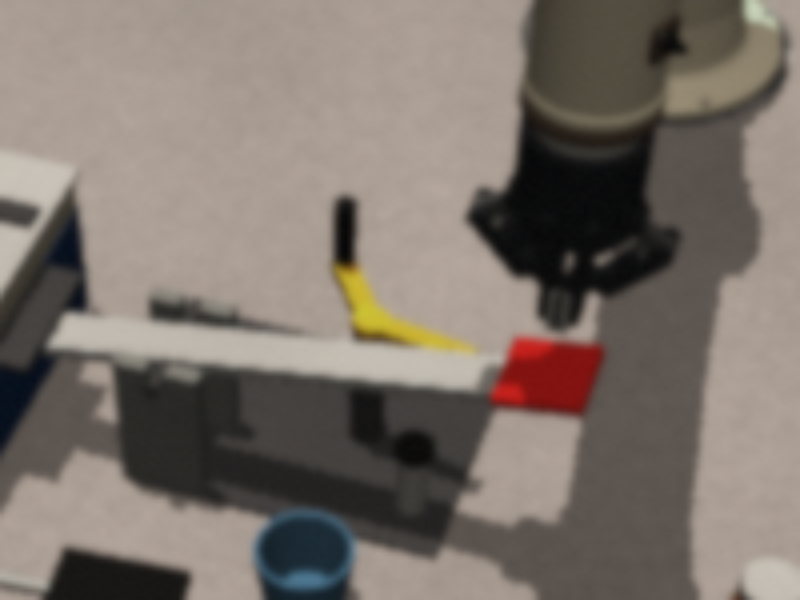

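Request:
drive_tool --rows "-0.003 0 0.015 0 0 0;-0.003 0 0.03 0 0 0;-0.003 0 0.036 0 0 0;-0.003 0 0.041 0 0 0;-0.003 0 0.046 0 0 0;-0.003 0 0.05 0 0 0;-0.003 0 0.05 0 0 0"

```text
t: 5.62
ee_pos: [567.8, 136.3, 206.5]
ee_rot: [-3.138, -0.001, -2.969]
ft_force: [-2.1, -0.4, 4.0]
width: -0.001
```

```bash
python3 go.py 0 258 130
python3 - <<'E'
from rig import robot
import cv2
for n in ["scene"]:
    c=robot.read_camera(n)["img"][:,:,::-1]
    if n=="scene": c=cv2.resize(c[100:260,200:400],None,fx=4,fy=3.75)
    cv2.imwrite(f"pics/{n}6.png",c)
E
```

```text
t 5.6167 pos [567.8 136.3 206.5] rot [-3.138e+00 -1.000e-03 -2.969e+00] kiln -0.9 248.9 F [-2.1 -0.4  4. ] w -0.0012517572283282815 q [-0.11  0.41 -0.22  1.77  0.11  0.97  1.37]
target [567.1 145.5 130. ] shift m [-0.001   0.0094  0.0765] turn deg [-0.2 -0.1 -0.1]
```

View pics/scene6.png

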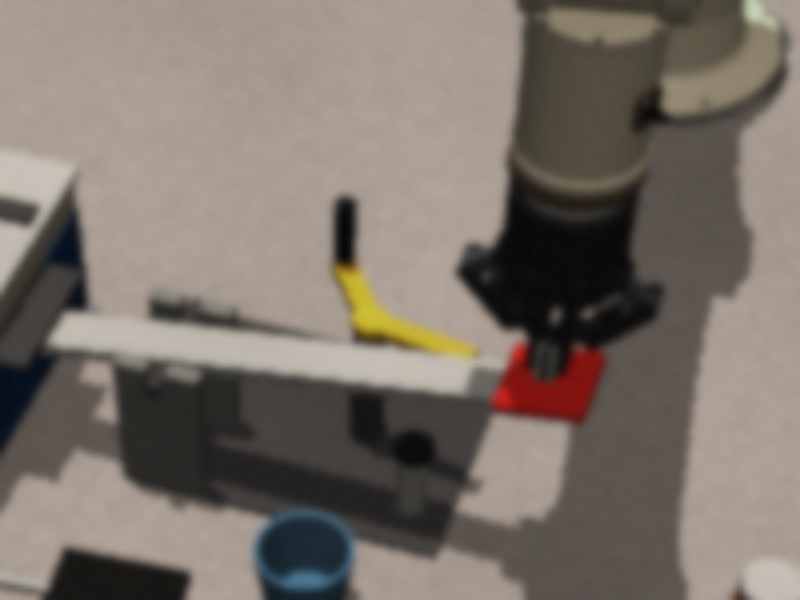

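Request:
drive_tool --rows "0 0.002 0.008 0 0 0;0 0.004 0.016 0 0 0;0 0.005 0.024 0 0 0;0 0.006 0.032 0 0 0;0 0.007 0.04 0 0 0;0 0.0075 0.048 0 0 0;0 0.0075 0.056 0 0 0;0 0.0075 0.064 0 0 0;0 0.0075 0.072 0 0 0;0 0.007 0.08 0 0 0;0 0.0065 0.085 0 0 0;0 0.0065 0.085 0 0 0"

```text
t: 6.67
ee_pos: [567.2, 143.3, 121.2]
ee_rot: [-3.139, 0.0, -2.968]
ft_force: [0.6, 1.9, 4.3]
width: -0.001
```

```bash
python3 go.py 0 253 102
python3 - <<'E'
from rig import robot
import cv2
for n in ["scene"]:
    c=robot.read_camera(n)["img"][:,:,::-1]
    if n=="scene": c=cv2.resize(c[100:260,200:400],None,fx=4,fy=3.75)
    cv2.imwrite(f"pics/{n}7.png",c)
E
```

```text
t 6.6667 pos [567.2 143.3 121.2] rot [-3.139  0.    -2.968] kiln -0.3 255.9 F [0.6 1.9 4.3] w -0.0008426934088961736 q [-0.13  0.53 -0.21  1.83  0.15  0.8   1.33]
target [568.  140.5 102. ] shift m [-0.0003 -0.0028  0.0192] turn deg [-0.1  0.  -0. ]
```

View pics/scene7.png

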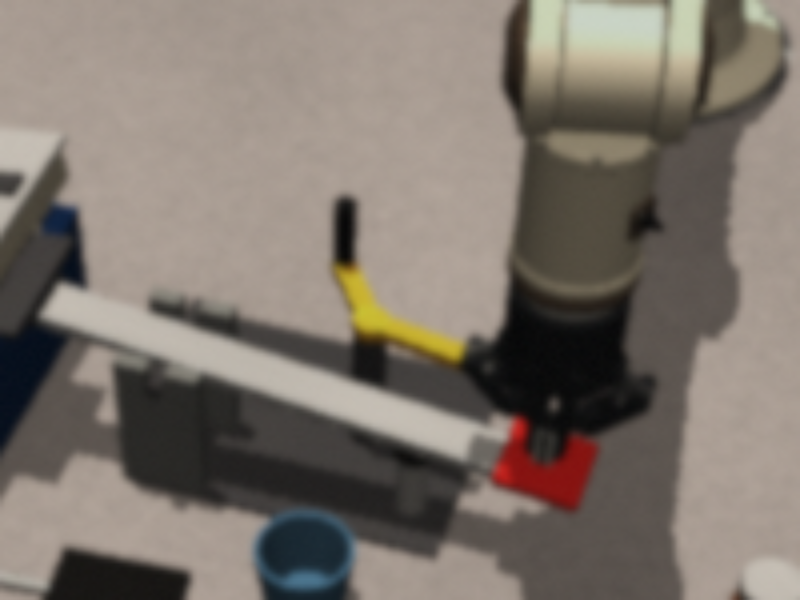

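Request:
drive_tool --rows "0 0 0.004 0 0 0;0 -0.001 0.008 0 0 0;0 -0.001 0.012 0 0 0;0 -0.002 0.015 0 0 0;0 -0.002 0.018 0 0 0;0 -0.002 0.02 0 0 0;0 -0.002 0.02 0 0 0;0 -0.002 0.02 0 0 0"

```text
t: 7.38
ee_pos: [568.3, 141.7, 105.8]
ee_rot: [-3.138, 0.002, -2.968]
ft_force: [-10.1, -1.5, 31.5]
width: 0.001
```

```bash
python3 go.py 0 253 98
```

```text
t 7.3833 pos [568.3 141.7 105.8] rot [-3.138e+00  2.000e-03 -2.968e+00] kiln 0.5 254.1 F [-10.1  -1.5  31.5] w 0.0006232460889584806 q [-0.14  0.55 -0.2   1.84  0.16  0.77  1.32]
target [568.  140.5  98. ] shift m [ 0.0006 -0.0011  0.0078] turn deg [-0.2  0.1 -0. ]
```

Request:
drive_tool --rows "0 0 0.002 0 0 0;0 0 0.002 0 0 0;0 0 0.002 0 0 0;0 0 0.002 0 0 0;0 0 0.002 0 0 0;0 0 0.002 0 0 0"

```text
t: 7.88
ee_pos: [568.2, 141.8, 106.2]
ee_rot: [-3.138, 0.002, -2.968]
ft_force: [-7.4, 0.1, 19.6]
width: 0.002
```

```bash
python3 go.py
python3 - <<'E'
from rig import robot
import cv2
for n in ["scene","wrist","top"]:
    c=robot.read_camera(n)["img"][:,:,::-1]
    if n=="scene": c=cv2.resize(c[100:300,90:360],None,fx=2.9,fy=2.9)
    cv2.imwrite(f"pics/{n}8.png",c)
E
python3 go.py
```

```text
t 7.8833 pos [568.2 141.8 106.2] rot [-3.138e+00  2.000e-03 -2.968e+00] kiln 0.5 254.2 F [-7.4  0.1 19.6] w 0.002029542190449109 q [-0.14  0.55 -0.2   1.84  0.16  0.77  1.32]
t 8.0333 pos [568.2 141.8 106.2] rot [-3.138e+00  2.000e-03 -2.968e+00] kiln 0.5 254.2 F [-7.8 -0.4 20.2] w -0.0021772030934695853 q [-0.14  0.55 -0.2   1.84  0.16  0.77  1.32]
```

View pics/scene8.png

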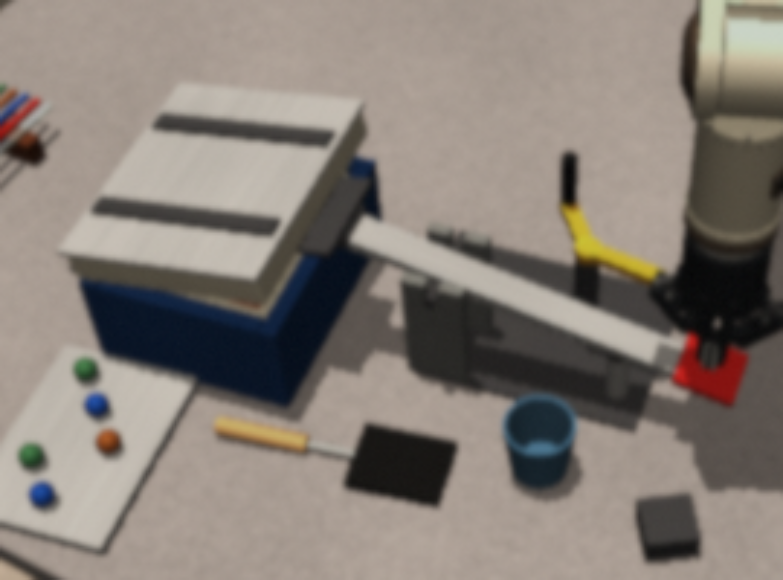

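View pics/wrist8.png

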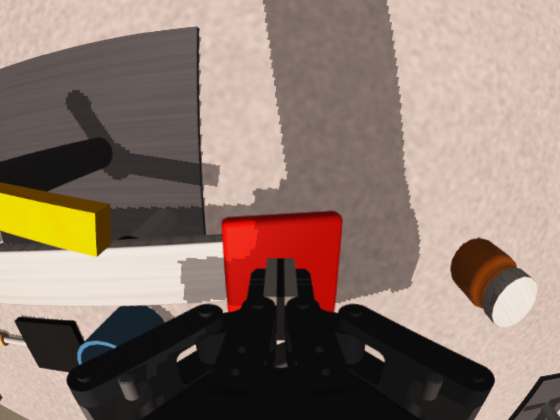

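View pics/top8.png

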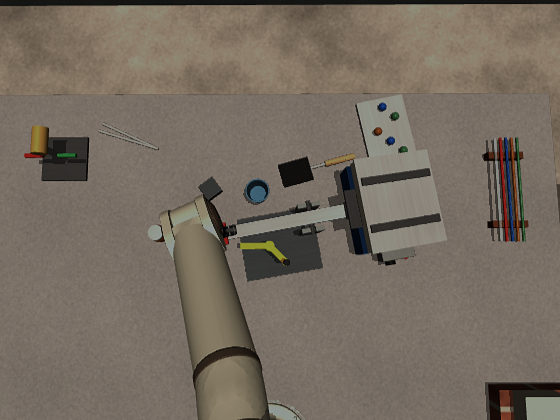

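Run:
```python
from rig import robot
print(robot.finish_job()); s=robot.sense(); print(s['t'],s['ee_pos'],s['ft_force'])
```

```text
the job is handed in; nothing more can be done
None
the job is handed in; nothing more can be done
```

I swung the yellow catch out to about its end stop by pushing its peg with the shut fingers. Then I pressed the red pad down until the lever met its stop, and handed the job in at about 8 s with the fingers still holding it.

**Last checks:**
- **Force:** the fingers pressed with about 20 N of steady vertical force. It had risen sharply to 31 N when the lever reached the stop, so I eased it off. About 8 N of sideways force remained.
- **Images:** the flap stands raised, the lever slopes down to the stop, and the catch arm lies along the lever, clear of it. The paddle, marver, frit jar and cup look unmoved.
- **Discrepancy:** the fingertip height works out to about 81 mm at the pad, against the 77 mm expected. That is within fit and calibration error, and well inside the 18 mm allowance.

I estimated the catch and flap angles from the images. They were not measured directly, and the hand-in reports no verdict.

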